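# Fit the sprung access cover of a pump controller and hold it shut

## Robot

A 6-joint arm with a two-finger parallel gripper is mounted at the origin on a cart in front of the work surface, level with it; the furniture and walls round the work are solid. World frame = base frame: x ahead of the robot, y to its left, z up, the work surface at z = 0. Lengths are in m, angles in rad, forces in N, time in s.
With the tool pointing down it reaches from about 0.35 to 0.775 m from the base axis. Payload 5.5 kg.
Tool frame: the origin (TCP) lies midway between the tips of the shut fingers; the grasp point (between the pads) lies 19 mm behind it; z points along the fingers, x is the direction in which the jaws open and shut, and the axes are right-handed (so a half turn about z gives the same grasp; the last joint's range is limited). The gripper opens to 85 mm and grips with 20 to 120 N. Pads are 22 mm wide; open, the fingers measure 114 mm over their backs; the gripper's body (76 mm by 85 mm) begins 54 mm behind the grasp point. The pads swing forward as they close: fully open they stand 13 mm farther back than shut.
Start: joints at [-1.458, 0.313, 0.046, 1.304, 0, 1.431], TCP at [0.144, -0.557, 0.231] pointing down, gripper open.
Joint ranges: [-2.76, 2.76], [-0.86, 1.69], [-1.03, 1.26], [-2.2, 2.34], [-1.47, 1.5], [-3.14, 3.14]. Speed limits (rad/s): [2.57, 2.57, 3.14, 3.14, 3.14, 3.14].

## Interface

Orientations are given as a unit quaternion [w, x, y, z].
In Python, from workcell import env gives the robot as it stands.
- The arm moves only by the tool servo_tool, never from a script. Its argument "targets" is a list of rows, each an object with "xyz": the shift along the tool's x, y, z in m, a list of three; "twist": the turn, a rotation vector about the tool's x, y, z in rad, a list of three; "jaw": the opening, from 0 (shut) to 1 (fully open). A call has 1 to 12 rows; each row is the pose to reach, as a shift and turn from the pose commanded when the call began, along the tool's axes at that moment; what a row does not reach only later rows make up. A row lasts 1/12 s, in which the tool goes at most 41.7 mm and 7.16 degrees, less where a joint would pass 70% of its speed; a pose out of reach is approached as far as the arm can. A call with a gripper value outside its range is refused whole. The fingers move at their own pace and stop on an object; "squeeze" is the grip in N (left out, the last holds). Time passes only in rows, so rows that repeat a pose let the fingers close. It gives the time, the measured TCP pose, the force and the opening at its end, in the units of the state.
- env.get_state(): the state, without advancing time (a new reading comes with each control period).
- env.read_camera(name): name is "side" or "top"; returns a dict with "color" (400x640x3 uint8, red, green, blue), "depth" (400x640 float32, m along the optical axis (not along the pixel's ray), 0 where there is no reading), "fx", "fy", "cx", "cy" (pixels), "eye" and "attitude" of the camera in the world. Camera axes: x right, y down, z forward; pixel columns grow to the right and rows downward; lengths in m; the calibration is good to about 2 mm. A picture is of the moment at which its call begins.
- env.hand_in(): hands the job in, once; it reports no verdict.
The state is a dict: "clock": time; "joint_pos": joint angles; "qvel": joint speeds; "tau": joint torques, N m; "tcp_pos": TCP position; "orientation": TCP orientation; "wrist_force": force on the tool from outside, world axes, zero at the start; "ft_torque": the same for the moment, N m; "finger_gap": finger opening in m.
Only numpy, scipy, OpenCV 4.12 (cv2) and the standard library are available. Lean on these libraries where they do the work, as an engineer would, in place of code of your own. Each camera call takes 0.05 s, during which the arm holds its last target. There are 200 camera calls.

## Task

Close up the open controller housing: first turn the winged quarter-turn fastener on its frame until the wing lies lengthwise, along the long side of the housing, so that it will pass through the slot in the cover. Then pick up the loose cover panel, lower it onto the frame with the wing coming up through the slot, press it down flat against the frame against the push of the four spring pins, and finish while still holding it pressed there, as if a mate were about to lock the fastener. Leave the other things on the bench where they are.

Things in the scene. Friction and masses are not known exactly. Their poses are not given: they have to be found in the camera images.
- frame_seat (a point): centre of the upper face of the frame of the fixed grey housing (an open box 130 x 190 mm with a flat frame 140 x 200 mm on top, upper face 60 mm above the bench, terminals and relays inside). x points across, y along the long side towards the end where the fastener stands, z up. The closed cover lies centred on this point, its own y along this y. The opening is 84 mm (x) by 102 mm (y), centred at y = -21 mm; the rest of the frame is solid.
- fastener_grip (a point): a point on the turning axis of the steel quarter-turn fastener, at the height to grip its wing, 22 mm above the frame; the axis is vertical and stands at y = +56 mm from frame_seat. The wing is an upright blade 42 mm long, 10 mm thick, 7 to 30 mm above the frame, with a dark slot line along its top. This point turns with the wing: its y lies along the blade, its x across the 10 mm thickness.
- fastener (a joint): turn of the fastener in rad, counter-clockwise from above: 0 = wing lengthwise (along y of frame_seat, lined up with the cover's slot), 1.57 = crosswise. It starts somewhere between 0.8 and 1.5, can be turned from -0.3 to 1.75 and stays where it is left (friction about 0.06 N m).
- panel: the loose grey sheet-metal cover panel, 120 mm (x) by 176 mm (y), 5 mm thick, about 0.25 kg, lying on the bench handle up; origin at the centre of its underside, z up. A through slot, 18 mm (x) by 50 mm (y), is centred at y = +56 mm: the lengthwise wing passes it with 4 mm to spare on every side, a crosswise wing does not.
- panel_grip (a point): centre of the dark handle bar over the middle of the panel, 33 mm above the panel's underside, axes as the panel's. The bar is 14 mm thick (x), 54 mm long (y), 16 mm high, with free space of 20 mm below it. With the cover closed this point lies 33 mm straight above frame_seat.
- lifter (a joint): how far the four spring pins (9 mm thick, near the frame's corners, standing 6 mm proud of the frame, moving together) are pressed down, in m: 0 = up, 0.006 = flush with the frame, cover fully home. They push up with 5 N when up and 8 N when flush, more than the panel weighs, so that a cover that is let go rises again.
- flux_tin: round blue tin, 77 mm across and 39 mm high, behind the work; leave alone; origin at the centre of its underside
- tape_measure: tape measure, 68 x 72 x 34 mm, behind the work; leave alone; origin at the centre of its underside
- spray_can: upright spray can, 65 mm across and 196 mm high, behind the work; leave alone; origin at the centre of its underside

How it is judged:
On the way, in this order (a step that is already met when the one before it is completed fails the run):
1. the fastener's wing is turned lengthwise (within 0.15 rad), before the cover is lifted (value of joint fastener between -0.15 and 0.15 rad), for 0.2 s.
2. the cover panel is lifted clear of the bench (height (world z) of panel_grip above 0.065 m), for 0.1 s.
3. the cover lies on the frame, over the wing, and is pressed down against the spring pins (x of panel_grip in the frame of frame_seat between -0.01 and 0.01 m and y of panel_grip in the frame of frame_seat between -0.01 and 0.01 m and z of panel_grip in the frame of frame_seat between 0.03 and 0.0358 m and angle between the y axis of panel_grip and the y axis of frame_seat, either way round below 0.2 rad and value of joint lifter above 0.004 m), for 0.2 s.
At the end, for the whole second after the job is handed in: The panel lies on the frame with the lengthwise wing (within 0.25 rad) through its slot: centred within 10 mm each way, turned within 0.2 rad, less than 3 mm off the frame; the spring pins are pressed down by more than 4 mm of their 6; and the fingers still hold or press the panel, at rest (all of step 3 and value of joint fastener between -0.25 and 0.25 rad and contact force between the fingers and panel above 1 N and linear speed of panel below 0.02 m/s); the arm keeps its last pose, push and grip.
It fails at once if the tin, the tape measure or the spray can is pushed more than 30 mm away (distance of any of flux_tin, tape_measure, spray_can from where it was at the start of the episode above 0.03 m).
It also fails if it takes over 45 s, if anything falls off the work surface, if the arm or the gripper's body presses on something with over 40 N, if the wrist force passes 120 N, or if a joint passes its speed limit or range.

## Working session

There is one attempt and no reset: what is moved stays moved. The work goes in short steps, Python scripts to look and compute and a tool call to move; the robot and the scene stay as the last step left them, time stands still between calls to the robot, and variables do not carry over. Pictures are saved under pics/ and viewed, about 8 in all and at most 12, crops included, and the job is handed in when it is done.

Besides the shell and the picture viewer there is one more tool, called after "Request:" by a JSON object that holds its "method" and its "body", one argument or row to a line. servo_tool: Moves the arm, as the interface text tells. Its arguments: {"type":"object","properties":{"targets":{"type":"array","items":{"type":"object","properties":{"xyz":{"type":"array","items":{"type":"number"}},"twist":{"type":"array","items":{"type":"number"}},"jaw":{"type":"number"}}}},"squeeze":{"type":"number"}},"required":["targets"]}

```bash
mkdir -p pics; ls; cat > h.py <<'E'
import numpy as np, cv2
from scipy.spatial.transform import Rotation as R
from workcell import env
def cam(n):
    c=env.read_camera(n); q=np.array(c["attitude"]); 
    c["R"]=R.from_quat(q[[1,2,3,0]]).as_matrix() if q.size==4 else q; c["eye"]=np.array(c["eye"]); return c
def ray(c,u,v): return c["R"]@np.array([(u-c["cx"])/c["fx"],(v-c["cy"])/c["fy"],1.])
def onplane(c,u,v,z):
    d=ray(c,u,v); return c["eye"]+d*(z-c["eye"][2])/d[2]
def cloud(c):
    v,u=np.mgrid[:400,:640]; D=c["depth"]
    P=np.stack([(u-c["cx"])/c["fx"]*D,(v-c["cy"])/c["fy"]*D,D],-1)
    return P@c["R"].T+c["eye"]
def save(c,n): cv2.imwrite("pics/"+n+".png",c["color"][:,:,::-1])
E
python3 - <<'E'
from h import *
print(env.get_state())
for n in("top","side"):
    c=cam(n); save(c,n+"0"); print(n,c["eye"],c["attitude"],c["fx"],c["cx"],c["cy"],c["R"][:,2])
E
```

```text
pics
{'clock': 0.0, 'joint_pos': array([-1.45762582e+00,  3.14013269e-01,  4.49840047e-02,  1.30359492e+00,
        2.76162117e-05,  1.43119191e+00]), 'qvel': array([-0.00162051,  0.00103371,  0.00116763,  0.00056152, -0.00039298,
        0.00236793]), 'tau': array([-5.89926967e-04, -4.80625033e+01,  2.98532653e+01,  1.91533560e-02,
       -2.16395433e-04, -1.74462343e-06]), 'tcp_pos': array([ 0.14374141, -0.55622177,  0.2304036 ]), 'orientation': array([-6.64362584e-04,  7.90598063e-01, -6.12334768e-01, -6.27754423e-04]), 'wrist_force': array([0.60784149, 0.29689049, 0.07190712]), 'ft_torque': array([-0.08000154, -0.0110663 ,  0.03381131]), 'finger_gap': 0.08557832576640018}
top [0.46005287 0.02766585 0.90393462] [ 0.06702659 -0.66298923  0.74131093 -0.08006767] 394.3919851968358 319.7447368767134 201.19331732313196 [ 0.20554309 -0.02983426 -0.97819321]
side [0.50655349 0.52678587 0.72836817] [ 0.04134239 -0.08700634  0.93761093 -0.33407552] 361.0859289582383 323.2901785829491 199.96970740222557 [ 0.13565952 -0.61927162 -0.77336871]
```

View pics/top0.png

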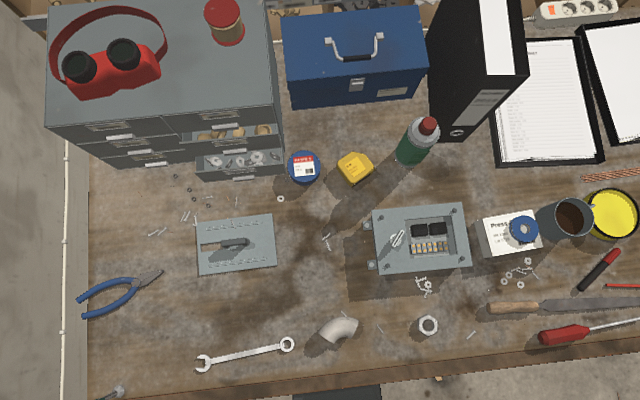

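View pics/side0.png

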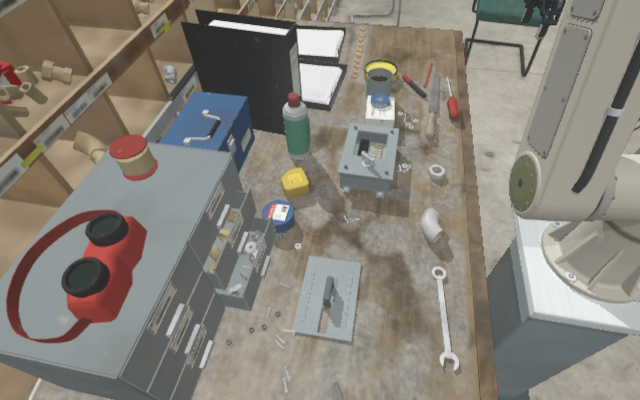

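The top view shows the panel at about (236,244) px with its slot at (210,245) and its handle at (235,243). The housing is at (420,238), with the wing at (397,238), turned obliquely. The side view agrees: in both, the slot and the fastener lie towards world +y. Next I measure with both views.

```bash
cat > m.py <<'E'
from h import *
import sys
tag=sys.argv[1]
def rect(P,name):
    (cx,cy),(w,h),a=cv2.minAreaRect(P[:,:2].astype(np.float32)*1000)
    if w>h: a-=90
    # long axis heading relative to world y, deg (h side direction)
    print(name,len(P),"c %.1f %.1f"%(cx,cy),"size %.1f %.1f"%(min(w,h),max(w,h)),"long axis from +y: %.1f"%a,"z med %.1f"%(np.median(P[:,2])*1000))
def big(m,near=None):
    n,l,s,_=cv2.connectedComponentsWithStats(m.astype(np.uint8)); 
    return l==1+np.argmax(s[1:,4]) if n>1 else m
boxes={"top":dict(P=(185,200,290,285),F=(365,195,475,280)),"side":dict(P=(285,245,370,350),F=(330,112,405,200))}
for n in ("top","side"):
    c=cam(n); save(c,n+tag); C=cloud(c); Z=C[...,2]
    for k,b in boxes[n].items():
        M=np.zeros(Z.shape,bool); M[b[1]:b[3],b[0]:b[2]]=1; M&=c["depth"]>0
        if k=="P":
            # panel plate: flat-grey colour, low saturation bluish
            hsv=cv2.cvtColor(c["color"],cv2.COLOR_RGB2HSV)
            g=M&(hsv[...,0]>80)&(hsv[...,0]<125)&(Z<.012)&(Z>-.004)
            g=big(g); rect(C[g],n+" panel")
            h=big(M&(Z>.022)); rect(C[h],n+" handle")
            print("  handle top z p90 %.1f"%(np.percentile(Z[h],80)*1000))
        else:
            f=big(M&(abs(Z-.060)<.004)); rect(C[f],n+" frame")
            w=big(M&(Z>.074)&(Z<.1)); rect(C[w],n+" wing"); print("  wing top z %.1f"%(np.percentile(Z[w],80)*1000))
    for k,b in boxes[n].items():
        cv2.imwrite(f"pics/{n}{tag}{k}.png",cv2.resize(c["color"][b[1]:b[3],b[0]:b[2],::-1],None,fx=4,fy=4,interpolation=cv2.INTER_CUBIC))
a,b=[cv2.imread(f"pics/{x}{tag}{y}.png") for x,y in (("top","F"),("top","P"))]
h=max(a.shape[0],b.shape[0]); pad=lambda i:cv2.copyMakeBorder(i,0,h-i.shape[0],0,0,0)
o=np.hstack([pad(a),pad(b)]); o=cv2.resize(o,None,fx=min(1,800/o.shape[1]),fy=min(1,800/o.shape[1])); cv2.imwrite(f"pics/crop{tag}.png",o)
E
python3 m.py a
```

```text
top panel 2234 c 572.7 201.5 size 119.1 175.0 long axis from +y: 1.1 z med 4.1
top handle 172 c 572.4 201.0 size 14.4 52.5 long axis from +y: 0.9 z med 39.2
  handle top z p90 40.8
top frame 3992 c 534.5 -204.8 size 140.3 200.8 long axis from +y: -1.0 z med 59.2
top wing 112 c 535.1 -148.5 size 12.8 41.0 long axis from +y: 54.6 z med 88.2
  wing top z 89.7
side panel 3932 c 573.3 202.2 size 119.7 176.6 long axis from +y: 0.9 z med 6.8
side handle 195 c 573.1 202.8 size 13.9 53.6 long axis from +y: 0.7 z med 41.9
  handle top z p90 43.1
side frame 1836 c 535.1 -205.3 size 140.4 204.7 long axis from +y: -1.0 z med 61.7
side wing 110 c 535.6 -147.2 size 14.8 42.1 long axis from +y: 42.3 z med 87.3
  wing top z 91.8
```

View pics/cropa.png

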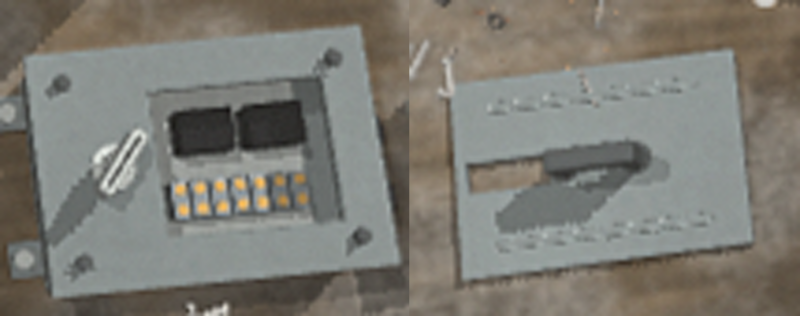

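```bash
cat > w.py <<'E'
from h import *
import sys
def wing(save_=None):
    for n,b in (("top",(380,220,412,255)),("side",(352,145,390,180))):
        c=cam(n); C=cloud(c); Z=C[...,2]; M=np.zeros(Z.shape,bool); M[b[1]:b[3],b[0]:b[2]]=1
        m=M&(Z>.0855)&(Z<.1); P=C[m][:,:2]; mu=P.mean(0); w,V=np.linalg.eigh(np.cov(P.T)); d=V[:,1]; d*=np.sign(d[1])
        br=M&(c["color"].min(2)>200)
        v,u=np.nonzero(br); Q=np.array([onplane(c,a,e,.09)[:2] for a,e in zip(u,v)])
        s=""
        if len(Q)>8:
            _,V2=np.linalg.eigh(np.cov(Q.T)); e=V2[:,1]*np.sign(V2[1,1]); s="white: n%d c %s ang %.1f"%(len(Q),(Q.mean(0)*1e3).round(1),np.degrees(np.arctan2(-e[0],e[1])))
        print(n,m.sum(),"c",(mu*1e3).round(1),"ang ccw from +y %.1f"%np.degrees(np.arctan2(-d[0],d[1])),s)
wing()
E
python3 w.py; python3 - <<'E'
from h import *
c=cam("top")
for u,v in((402,163),(418,163),(413,168)): print(onplane(c,u,v,0.02))
s=cam("side"); print(onplane(s,297,155,0.0))
E
```

```text
top 91 c [ 535.  -148.4] ang ccw from +y 50.1 white: n35 c [ 538.2 -146.4] ang 48.4
side 60 c [ 535.4 -146.3] ang ccw from +y 52.2 
[ 0.71539614 -0.20105945  0.02      ]
[ 0.71127382 -0.23838397  0.02      ]
[ 0.70050993 -0.22475707  0.02      ]
[ 0.7419679  -0.20914538  0.        ]
```

```bash
cat > go.py <<'E'
from h import *
import sys
x,y,z,psi=map(float,sys.argv[1:5])   # metres, deg (tool-x heading)
s=env.get_state(); q=s["orientation"]; r=R.from_quat(q[[1,2,3,0]]); 
p=np.radians(psi); T=R.from_matrix(np.array([[np.cos(p),np.sin(p),0],[np.sin(p),-np.cos(p),0],[0,0,-1]]))
print("t %.2f"%s["clock"],"tcp",s["tcp_pos"].round(4),"j6 %.2f"%s["joint_pos"][5],"F",s["wrist_force"].round(1),"gap %.4f"%s["finger_gap"])
print("xyz",r.inv().apply(np.array([x,y,z])-s["tcp_pos"]).round(4),"twist",(r.inv()*T).as_rotvec().round(4))
E
python3 go.py .5355 -.1485 .16 51
```

```text
t 0.40 tcp [ 0.1438 -0.5567  0.2312] j6 1.43 F [-0.5  0.5 -0.3] gap 0.0852
xyz [-0.2972 -0.4814  0.0712] twist [-2.0000e-04  1.0000e-04 -2.2081e+00]
```

Request:
{"method": "servo_tool", "body": {
  "targets": [
    {"xyz":[-0.297,-0.481,0.04],"twist":[0,0,-2.208],"jaw":1},
    {"xyz":[-0.297,-0.481,0.04],"twist":[0,0,-2.208],"jaw":1},
    {"xyz":[-0.297,-0.481,0.04],"twist":[0,0,-2.208],"jaw":1},
    {"xyz":[-0.297,-0.481,0.04],"twist":[0,0,-2.208],"jaw":1},
    {"xyz":[-0.297,-0.481,0.04],"twist":[0,0,-2.208],"jaw":1},
    {"xyz":[-0.297,-0.481,0.04],"twist":[0,0,-2.208],"jaw":1},
    {"xyz":[-0.297,-0.481,0.04],"twist":[0,0,-2.208],"jaw":1},
    {"xyz":[-0.297,-0.481,0.04],"twist":[0,0,-2.208],"jaw":1},
    {"xyz":[-0.297,-0.481,0.04],"twist":[0,0,-2.208],"jaw":1},
    {"xyz":[-0.297,-0.481,0.04],"twist":[0,0,-2.208],"jaw":1},
    {"xyz":[-0.297,-0.481,0.04],"twist":[0,0,-2.208],"jaw":1},
    {"xyz":[-0.297,-0.481,0.04],"twist":[0,0,-2.208],"jaw":1}
  ],
  "squeeze": 40
}}

```text
clock: 1.4
tcp_pos: [0.4904, -0.1952, 0.1962]
orientation: [0.0, 0.996, 0.094, 0.0]
wrist_force: [1.4, -1.5, 0.5]
finger_gap: 0.0854
```

```bash
python3 go.py .5355 -.1485 .16 51
```

```text
t 1.40 tcp [ 0.4904 -0.1952  0.1962] j6 0.85 F [ 1.4 -1.5  0.5] gap 0.0854
xyz [ 0.053  -0.0375  0.0362] twist [ 9.000e-04 -3.000e-04 -7.019e-01]
```

Request:
{"method": "servo_tool", "body": {
  "targets": [
    {"xyz":[0.049,-0.034,0.034],"twist":[0,0,-0.67],"jaw":1},
    {"xyz":[0.049,-0.034,0.034],"twist":[0,0,-0.67],"jaw":1},
    {"xyz":[0.049,-0.034,0.034],"twist":[0,0,-0.67],"jaw":1},
    {"xyz":[0.049,-0.034,0.034],"twist":[0,0,-0.67],"jaw":1},
    {"xyz":[0.049,-0.034,0.034],"twist":[0,0,-0.67],"jaw":1},
    {"xyz":[0.049,-0.034,0.034],"twist":[0,0,-0.67],"jaw":1},
    {"xyz":[0.049,-0.034,0.034],"twist":[0,0,-0.67],"jaw":1},
    {"xyz":[0.049,-0.034,0.034],"twist":[0,0,-0.67],"jaw":1},
    {"xyz":[0.049,-0.034,0.034],"twist":[0,0,-0.67],"jaw":1}
  ]
}}

```text
clock: 2.15
tcp_pos: [0.5312, -0.1547, 0.1621]
orientation: [0.0, 0.911, 0.413, 0.0]
wrist_force: [-0.0, 0.4, -0.1]
finger_gap: 0.0855
```

```bash
python3 go.py .5355 -.1485 .067 51; python3 -c "
from h import *
save(cam('side'),'side1')
im=cv2.imread('pics/side1.png')[80:240,260:480]; cv2.imwrite('pics/side1c.png',cv2.resize(im,None,fx=3,fy=3))"
```

```text
t 2.15 tcp [ 0.5312 -0.1547  0.1621] j6 0.29 F [-0.   0.4 -0.1] gap 0.0855
xyz [ 0.0075 -0.0009  0.0951] twist [ 0.0002 -0.     -0.0396]
```

View pics/side1c.png

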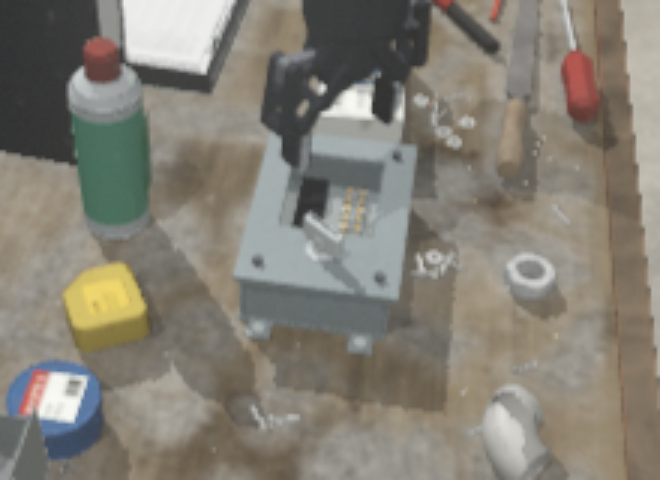

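The view shows the open fingers straddling above the wing, crop fingers at about (295,130) and (385,110), wing at (322,235). The path down is free.

Request:
{"method": "servo_tool", "body": {
  "targets": [
    {"xyz":[0.007,-0.001,0.03],"twist":[0,0,-0.04],"jaw":1},
    {"xyz":[0.0075,-0.001,0.06],"twist":[0,0,-0.04],"jaw":1},
    {"xyz":[0.0075,-0.001,0.085],"twist":[0,0,-0.04],"jaw":0.8},
    {"xyz":[0.0075,-0.001,0.095],"twist":[0,0,-0.04],"jaw":0.4},
    {"xyz":[0.0075,-0.001,0.095],"twist":[0,0,-0.04],"jaw":0.1},
    {"xyz":[0.0075,-0.001,0.095],"twist":[0,0,-0.04],"jaw":0},
    {"xyz":[0.0075,-0.001,0.095],"twist":[0,0,-0.04],"jaw":0},
    {"xyz":[0.0075,-0.001,0.095],"twist":[0,0,-0.04],"jaw":0},
    {"xyz":[0.0075,-0.001,0.095],"twist":[0,0,-0.04],"jaw":0}
  ],
  "squeeze": 40
}}

```text
clock: 2.95
tcp_pos: [0.5369, -0.1488, 0.069]
orientation: [0.001, 0.902, 0.431, 0.001]
wrist_force: [0.6, 1.0, 4.1]
finger_gap: 0.0092
```

```bash
python3 go.py .5355 -.1485 .067 -1
```

```text
t 2.95 tcp [ 0.5369 -0.1488  0.069 ] j6 0.26 F [0.6 1.  4.1] gap 0.0092
xyz [-0.0007 -0.0013  0.002 ] twist [ 0.0026 -0.0029  0.9093]
```

Request:
{"method": "servo_tool", "body": {
  "targets": [
    {"xyz":[0,0,0],"twist":[0,0,0.12],"jaw":0},
    {"xyz":[0,0,0],"twist":[0,0,0.24],"jaw":0},
    {"xyz":[0,0,0],"twist":[0,0,0.36],"jaw":0},
    {"xyz":[0,0,0],"twist":[0,0,0.48],"jaw":0},
    {"xyz":[0,0,0],"twist":[0,0,0.6],"jaw":0},
    {"xyz":[0,0,0],"twist":[0,0,0.72],"jaw":0},
    {"xyz":[0,0,0],"twist":[0,0,0.82],"jaw":0},
    {"xyz":[0,0,0],"twist":[0,0,0.91],"jaw":0},
    {"xyz":[0,0,0],"twist":[0,0,0.91],"jaw":0},
    {"xyz":[0,0,0],"twist":[0,0,0.91],"jaw":0}
  ]
}}

```text
clock: 3.78
tcp_pos: [0.5367, -0.1489, 0.069]
orientation: [0.001, 1.0, -0.009, 0.002]
wrist_force: [-0.4, 1.3, 4.7]
finger_gap: 0.0092
```

```bash
python3 go.py .5355 -.1485 .067 -1
```

```text
t 3.78 tcp [ 0.5367 -0.1489  0.069 ] j6 1.17 F [-0.4  1.3  4.7] gap 0.0092
xyz [-0.0012 -0.0004  0.002 ] twist [ 0.0015 -0.0032 -0.0004]
```

Release, rise, then check the wing.

Request:
{"method": "servo_tool", "body": {
  "targets": [
    {"xyz":[0,0,0],"twist":[0,0,0],"jaw":0.5},
    {"xyz":[0,0,0],"twist":[0,0,0],"jaw":0.5},
    {"xyz":[0,0,0],"twist":[0,0,0],"jaw":0.5},
    {"xyz":[0,0,-0.03],"twist":[0,0,0],"jaw":0.5},
    {"xyz":[0,0,-0.07],"twist":[0,0,0],"jaw":0.5},
    {"xyz":[0,0,-0.1],"twist":[0,0,0],"jaw":0.5},
    {"xyz":[0,0.1,-0.1],"twist":[0,0,0],"jaw":0.5},
    {"xyz":[0,-0.15,-0.1],"twist":[0,0,0],"jaw":0.5},
    {"xyz":[0,-0.15,-0.1],"twist":[0,0,0],"jaw":0.5},
    {"xyz":[0,-0.15,-0.1],"twist":[0,0,0],"jaw":0.5},
    {"xyz":[0,-0.15,-0.1],"twist":[0,0,0],"jaw":0.5},
    {"xyz":[0,-0.15,-0.1],"twist":[0,0,0],"jaw":0.5}
  ]
}}

```text
clock: 4.78
tcp_pos: [0.5373, 0.0043, 0.1669]
orientation: [-0.001, 1.0, -0.009, -0.0]
wrist_force: [0.1, -0.5, -0.3]
finger_gap: 0.0429
```

```bash
python3 go.py .5729 .2018 .1 0.9; python3 m.py b
```

```text
t 4.78 tcp [0.5373 0.0043 0.1669] j6 1.45 F [ 0.1 -0.5 -0.3] gap 0.0429
xyz [ 0.0322 -0.198   0.0671] twist [-0.0011  0.0006 -0.033 ]
top panel 785 c 571.8 245.7 size 86.8 118.5 long axis from +y: -89.1 z med 4.1
top handle 1869 c 492.0 48.9 size 16.0 58.3 long axis from +y: 85.8 z med 661.7
  handle top z p90 663.3
top frame 1914 c 533.8 -238.8 size 133.2 140.5 long axis from +y: 88.7 z med 59.2
top wing 0 c 0.0 0.0 size 0.0 0.0 long axis from +y: 0.0 z med nan
  return _methods._mean(a, axis=axis, dtype=dtype,
  ret = ret.dtype.type(ret / rcount)
Traceback (most recent call last):
  File "m.py", line 26, in <module>
    w=big(M&(Z>.074)&(Z<.1)); rect(C[w],n+" wing"); print("  wing top z %.1f"%(np.percentile(Z[w],80)*1000))
                                                                               ~~~~~~~~~~~~~^^^^^^^^^
IndexError: index -1 is out of bounds for axis 0 with size 0
```

The arm blocks the top view, so I move on above the handle and look again from there.

Request:
{"method": "servo_tool", "body": {
  "targets": [
    {"xyz":[0.007,-0.04,0],"twist":[0,0,-0.033],"jaw":0.6},
    {"xyz":[0.014,-0.08,0],"twist":[0,0,-0.033],"jaw":0.6},
    {"xyz":[0.02,-0.12,0],"twist":[0,0,-0.033],"jaw":0.6},
    {"xyz":[0.027,-0.16,0.02],"twist":[0,0,-0.033],"jaw":0.6},
    {"xyz":[0.032,-0.198,0.04],"twist":[0,0,-0.033],"jaw":0.6},
    {"xyz":[0.032,-0.198,0.06],"twist":[0,0,-0.033],"jaw":0.6},
    {"xyz":[0.032,-0.198,0.067],"twist":[0,0,-0.033],"jaw":0.6},
    {"xyz":[0.032,-0.198,0.067],"twist":[0,0,-0.033],"jaw":0.6}
  ]
}}

```text
clock: 5.5
tcp_pos: [0.5714, 0.1988, 0.0972]
orientation: [0.001, 1.0, 0.008, -0.003]
wrist_force: [-0.1, -0.0, -0.0]
finger_gap: 0.0509
```

```bash
python3 go.py .5729 .2018 .022 0.9; python3 w.py; python3 -c "
from h import *
a=cam('top')['color'][190:290,150:480];b=cam('side')['color'][100:350,250:500]
a=cv2.resize(a,None,fx=2,fy=2);b=cv2.resize(b,None,fx=1.5,fy=1.5);
o=np.zeros((a.shape[0]+b.shape[0],660,3),np.uint8);o[:200]=a;o[200:,:375]=b
cv2.imwrite('pics/two.png',o[:,:,::-1])"
```

```text
t 5.50 tcp [0.5714 0.1988 0.0972] j6 1.76 F [-0.1 -0.  -0. ] gap 0.0509
xyz [ 0.002  -0.0031  0.0752] twist [0.0016 0.0056 0.0005]
top 93 c [ 535.  -148.5] ang ccw from +y -1.3 white: n23 c [ 538.9 -148.5] ang -4.4
side 50 c [ 535.6 -145.4] ang ccw from +y -2.1
```

View pics/two.png

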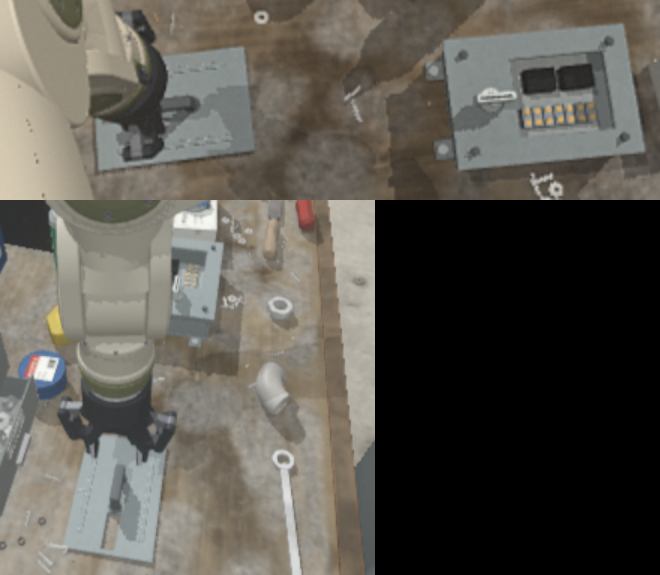

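The picture shows the wing lengthwise (top crop (495,96) px, −1 to −2°, against −1° for the frame) and the fingers straddling the handle. Now I grasp it.

Request:
{"method": "servo_tool", "body": {
  "targets": [
    {"xyz":[0.002,-0.003,0.035],"twist":[0.001,0.005,0],"jaw":0.6},
    {"xyz":[0.002,-0.003,0.065],"twist":[0.001,0.005,0],"jaw":0.6},
    {"xyz":[0.002,-0.003,0.082],"twist":[0.001,0.005,0],"jaw":0.6},
    {"xyz":[0.002,-0.003,0.082],"twist":[0.001,0.005,0],"jaw":0.2},
    {"xyz":[0.002,-0.003,0.082],"twist":[0.001,0.005,0],"jaw":0},
    {"xyz":[0.002,-0.003,0.082],"twist":[0.001,0.005,0],"jaw":0},
    {"xyz":[0.002,-0.003,0.082],"twist":[0.001,0.005,0],"jaw":0},
    {"xyz":[0.002,-0.003,0.082],"twist":[0.001,0.005,0],"jaw":0},
    {"xyz":[0.002,-0.003,0.082],"twist":[0.001,0.005,0],"jaw":0}
  ],
  "squeeze": 100
}}

```text
clock: 6.45
tcp_pos: [0.5773, 0.2019, 0.0205]
orientation: [-0.0, 1.0, 0.007, 0.005]
wrist_force: [0.2, -1.9, 6.5]
finger_gap: 0.012
```

```bash
python3 go.py .5729 .2018 .15 0
```

```text
t 6.45 tcp [0.5773 0.2019 0.0205] j6 1.76 F [ 0.2 -1.9  6.5] gap 0.0120
xyz [-3.300e-03 -1.000e-04 -1.296e-01] twist [-0.0008 -0.009   0.0145]
```

Request:
{"method": "servo_tool", "body": {
  "targets": [
    {"xyz":[0,0,-0.01],"twist":[0,0,0],"jaw":0},
    {"xyz":[0,0,-0.03],"twist":[0,0,0],"jaw":0},
    {"xyz":[0,0,-0.06],"twist":[0,0,0],"jaw":0},
    {"xyz":[0,0,-0.09],"twist":[0,0,0.014],"jaw":0},
    {"xyz":[0,0,-0.12],"twist":[0,0,0.03],"jaw":0},
    {"xyz":[0,0,-0.14],"twist":[0,0,0.034],"jaw":0},
    {"xyz":[0,0,-0.14],"twist":[0,0,0.034],"jaw":0},
    {"xyz":[0,0,-0.14],"twist":[0,0,0.034],"jaw":0}
  ]
}}

```text
clock: 7.12
tcp_pos: [0.5759, 0.2023, 0.1598]
orientation: [-0.001, 1.0, -0.009, 0.004]
wrist_force: [-0.6, 0.5, -3.5]
finger_gap: 0.0114
```

```bash
python3 go.py .5344 -.205 .15 -1; python3 - <<'E'
from h import *
s=env.get_state()
for n,b in(("side",(250,150,480,399)),("top",(120,120,330,330))):
    c=cam(n);C=cloud(c);Z=C[...,2]; save(c,n+"2")
    hsv=cv2.cvtColor(c["color"],cv2.COLOR_RGB2HSV)
    M=np.zeros(Z.shape,bool);M[b[1]:b[3],b[0]:b[2]]=1
    g=M&(hsv[...,0]>80)&(hsv[...,0]<125)&(Z>.1)&(Z<.18)&(abs(C[...,0]-.573)<.1)&(abs(C[...,1]-.2)<.13)
    k,l,st,_=cv2.connectedComponentsWithStats(g.astype(np.uint8)); g=l==1+np.argmax(st[1:,4])
    P=C[g]; A=np.c_[P[:,:2]-P[:,:2].mean(0),np.ones(len(P))]; co=np.linalg.lstsq(A,P[:,2],rcond=None)[0]
    r=cv2.minAreaRect(P[:,:2].astype(np.float32)*1000); print(n,len(P),r,"slope x,y deg",np.degrees(co[:2]).round(2),"z",co[2].round(4))
E
```

```text
t 7.12 tcp [0.5759 0.2023 0.1598] j6 1.80 F [-0.6  0.5 -3.5] gap 0.0114
xyz [-0.0339  0.408   0.0086] twist [-0.0021 -0.0085 -0.0013]
side 3573 ((575.5, 221.57254028320312), (139.7984161376953, 119.4835205078125), 88.78668975830078) slope x,y deg [ 0.28 -1.07] z 0.147
top 1634 ((573.0100708007812, 173.60824584960938), (118.54320526123047, 118.68006896972656), 88.78002166748047) slope x,y deg [-0.08  0.22] z 0.1417
```

View pics/side2.png

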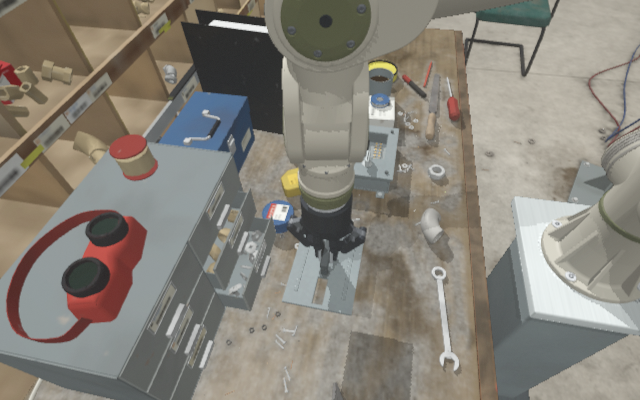

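The side view shows the panel hanging level in the fingers, at (325,280) px. Relative to the TCP, its centre is offset about (−1.6, +0.5) mm and its underside lies about 20 mm below. I carry it over.

Request:
{"method": "servo_tool", "body": {
  "targets": [
    {"xyz":[-0.002,0.02,0],"twist":[0,0,0],"jaw":0},
    {"xyz":[-0.005,0.055,0],"twist":[0,0,0],"jaw":0},
    {"xyz":[-0.008,0.095,0],"twist":[0,0,0],"jaw":0},
    {"xyz":[-0.011,0.135,0],"twist":[0,0,0],"jaw":0},
    {"xyz":[-0.014,0.175,0],"twist":[0,0,0],"jaw":0},
    {"xyz":[-0.018,0.215,0],"twist":[0,0,0],"jaw":0},
    {"xyz":[-0.021,0.255,0],"twist":[0,0,0],"jaw":0},
    {"xyz":[-0.024,0.295,0],"twist":[0,0,0],"jaw":0},
    {"xyz":[-0.027,0.335,0],"twist":[0,0,0],"jaw":0},
    {"xyz":[-0.03,0.37,0],"twist":[0,0,0],"jaw":0},
    {"xyz":[-0.032,0.395,0],"twist":[0,0,0],"jaw":0},
    {"xyz":[-0.032,0.408,0],"twist":[0,0,0],"jaw":0}
  ]
}}

```text
clock: 8.22
tcp_pos: [0.5334, -0.2082, 0.1551]
orientation: [-0.001, 1.0, -0.011, 0.001]
wrist_force: [-0.7, 0.4, -3.1]
finger_gap: 0.012
```

Request:
{"method": "servo_tool", "body": {
  "targets": [
    {"xyz":[0,0,0.01],"twist":[0,0,0],"jaw":0},
    {"xyz":[0,0,0.02],"twist":[0,0,0],"jaw":0},
    {"xyz":[0,0,0.02],"twist":[0,0,0],"jaw":0},
    {"xyz":[0,0,0.02],"twist":[0,0,0],"jaw":0}
  ]
}}

```text
clock: 8.55
tcp_pos: [0.5341, -0.2032, 0.1354]
orientation: [-0.002, 1.0, -0.009, 0.001]
wrist_force: [0.7, -0.4, -1.5]
finger_gap: 0.0117
```

```bash
python3 go.py .5364 -.2055 .12 -1; python3 - <<'E'
from h import *
for n in("side","top"):
    c=cam(n);C=cloud(c);Z=C[...,2]; save(c,n+"3")
    hsv=cv2.cvtColor(c["color"],cv2.COLOR_RGB2HSV)
    g=(hsv[...,0]>80)&(hsv[...,0]<125)&(Z>.11)&(Z<.145)&(abs(C[...,0]-.535)<.1)&(abs(C[...,1]+.205)<.13)
    k,l,st,_=cv2.connectedComponentsWithStats(g.astype(np.uint8)); g=l==1+np.argmax(st[1:,4])
    P=C[g]; A=np.c_[P[:,:2]-P[:,:2].mean(0),np.ones(len(P))]; co=np.linalg.lstsq(A,P[:,2],rcond=None)[0]
    r=cv2.minAreaRect(P[:,:2].astype(np.float32)*1000); print(n,len(P),r,"slope deg",np.degrees(co[:2]).round(2),"z",co[2].round(4),"y range",P[:,1].min(),P[:,1].max())
s=cv2.imread("pics/side3.png")[90:240,270:470]; t=cv2.imread("pics/top3.png")[180:300,340:500]
a=cv2.resize(s,(400,300),interpolation=2); b=cv2.resize(t,(400,300),interpolation=2); cv2.imwrite("pics/c3.png",np.hstack([a,b]))
E
```

```text
t 8.55 tcp [ 0.5341 -0.2032  0.1354] j6 1.08 F [ 0.7 -0.4 -1.5] gap 0.0117
xyz [0.0023 0.0024 0.0154] twist [-0.0035 -0.0013  0.0004]
side 1725 ((533.1871948242188, -200.597412109375), (176.8045196533203, 119.86710357666016), 88.95552062988281) slope deg [-0.15 -0.13] z 0.1222 y range -0.289982897880976 -0.11254524524597187
top 817 ((567.5535278320312, -165.6076202392578), (99.91161346435547, 52.55458450317383), 89.1969223022461) slope deg [-0.13 -0.02] z 0.1202 y range -0.21588979724099805 -0.11590939834283437
```

View pics/c3.png

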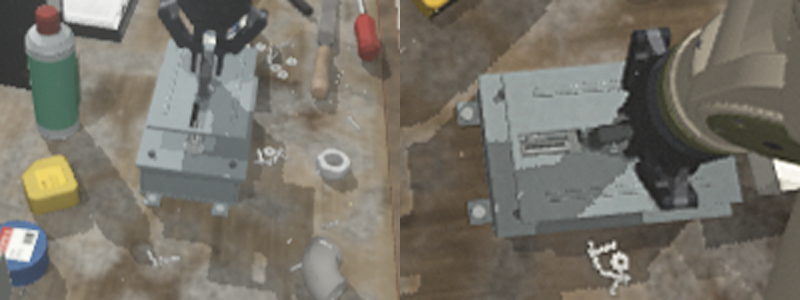

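The panel covers the frame from above, and the wing is visible in the slot (right crop at (545,145)). The panel needs about +1.7 mm in x and −2.6 mm in y. I correct this and lower it.

Request:
{"method": "servo_tool", "body": {
  "targets": [
    {"xyz":[0.0017,0.0026,0.005],"twist":[0,0,0],"jaw":0},
    {"xyz":[0.0017,0.0026,0.012],"twist":[0,0,0],"jaw":0},
    {"xyz":[0.0017,0.0026,0.018],"twist":[0,0,0],"jaw":0},
    {"xyz":[0.0017,0.0026,0.024],"twist":[0,0,0],"jaw":0},
    {"xyz":[0.0017,0.0026,0.03],"twist":[0,0,0],"jaw":0},
    {"xyz":[0.0017,0.0026,0.036],"twist":[0,0,0],"jaw":0},
    {"xyz":[0.0017,0.0026,0.041],"twist":[0,0,0],"jaw":0},
    {"xyz":[0.0017,0.0026,0.044],"twist":[0,0,0],"jaw":0},
    {"xyz":[0.0017,0.0026,0.044],"twist":[0,0,0],"jaw":0},
    {"xyz":[0.0017,0.0026,0.044],"twist":[0,0,0],"jaw":0}
  ]
}}

```text
clock: 9.48
tcp_pos: [0.537, -0.208, 0.0932]
orientation: [-0.001, 1.0, -0.01, 0.002]
wrist_force: [0.2, 0.3, -3.0]
finger_gap: 0.0119
```

```bash
python3 go.py .5364 -.2055 .0805 -1; cat > p.py <<'E'
from h import *
for n in("side","top"):
    c=cam(n);C=cloud(c);Z=C[...,2]; save(c,n+"4")
    hsv=cv2.cvtColor(c["color"],cv2.COLOR_RGB2HSV)
    g=(hsv[...,0]>80)&(hsv[...,0]<125)&(Z>.058)&(Z<.09)&(abs(C[...,0]-.535)<.1)&(abs(C[...,1]+.205)<.13)
    # plate: z band around the mode; frame rim below
    zz=Z[g]; h,e=np.histogram(zz,bins=np.arange(.055,.09,.001)); print(n,"z hist",dict(zip((e[:-1]*1e3).round().astype(int).tolist(),h.tolist())))
    w=(Z>.083)&(Z<.1)&(abs(C[...,0]-.5355)<.03)&(abs(C[...,1]+.1485)<.03)
    print("  wing px",w.sum(), (C[w].mean(0)*1e3).round(1) if w.any() else "")
s=cv2.imread("pics/side4.png")[90:240,270:470]; t=cv2.imread("pics/top4.png")[180:300,340:500]
a=cv2.resize(s,(400,300),interpolation=2); b=cv2.resize(t,(400,300),interpolation=2); cv2.imwrite("pics/c4.png",np.hstack([a,b]))
E
python3 p.py
```

```text
t 9.48 tcp [ 0.537  -0.208   0.0932] j6 1.08 F [ 0.2  0.3 -3. ] gap 0.0119
xyz [-0.0007 -0.0024  0.0127] twist [-0.0012 -0.0047 -0.0016]
side z hist {55: 0, 56: 0, 57: 0, 58: 26, 59: 57, 60: 133, 61: 199, 62: 191, 63: 91, 64: 22, 65: 5, 66: 4, 67: 4, 68: 2, 69: 2, 70: 1, 71: 0, 72: 0, 73: 3, 74: 10, 75: 13, 76: 30, 77: 122, 78: 336, 79: 493, 80: 390, 81: 153, 82: 52, 83: 5, 84: 5, 85: 2, 86: 1, 87: 4, 88: 5}
  wing px 54 [ 535.6 -144.9   90.4]
top z hist {55: 0, 56: 0, 57: 0, 58: 104, 59: 116, 60: 86, 61: 43, 62: 7, 63: 1, 64: 0, 65: 0, 66: 0, 67: 0, 68: 0, 69: 1, 70: 1, 71: 0, 72: 2, 73: 18, 74: 62, 75: 174, 76: 362, 77: 412, 78: 292, 79: 139, 80: 50, 81: 9, 82: 1, 83: 0, 84: 0, 85: 0, 86: 0, 87: 0, 88: 0}
  wing px 97 [ 535.  -148.3   88.7]
```

```bash
cat > r.py <<'E'
from h import *
import sys
lo,hi=map(float,sys.argv[1:])
for n in("side","top"):
    c=cam(n);C=cloud(c);Z=C[...,2]
    hsv=cv2.cvtColor(c["color"],cv2.COLOR_RGB2HSV)
    g=(hsv[...,0]>80)&(hsv[...,0]<125)&(Z>lo)&(Z<hi)&(abs(C[...,0]-.535)<.1)&(abs(C[...,1]+.205)<.13)
    k,l,st,_=cv2.connectedComponentsWithStats(g.astype(np.uint8)); P=C[l==1+np.argmax(st[1:,4])]
    print(n,len(P),cv2.minAreaRect(P[:,:2].astype(np.float32)*1000),"x %.4f %.4f y %.4f %.4f"%(P[:,0].min(),P[:,0].max(),P[:,1].min(),P[:,1].max()))
E
python3 r.py .070 .084; python3 go.py .5364 -.2055 .0805 -1
```

```text
side 1585 ((536.5313720703125, -206.72744750976562), (177.718505859375, 119.7876968383789), 88.89802551269531) x 0.4756 0.5980 y -0.2967 -0.1171
top 723 ((568.8040161132812, -169.76181030273438), (99.10872650146484, 56.896541595458984), 89.72808074951172) x 0.5403 0.5974 y -0.2194 -0.1203
t 9.68 tcp [ 0.5374 -0.2081  0.0938] j6 1.08 F [ 1.1  0.1 -3. ] gap 0.0120
xyz [-0.0011 -0.0026  0.0133] twist [-0.0007 -0.0057 -0.0016]
```

Request:
{"method": "servo_tool", "body": {
  "targets": [
    {"xyz":[-0.0015,-0.0024,0],"twist":[0,0,0],"jaw":0},
    {"xyz":[-0.0015,-0.0024,0.002],"twist":[0,0,0],"jaw":0},
    {"xyz":[-0.0015,-0.0024,0.004],"twist":[0,0,0],"jaw":0},
    {"xyz":[-0.0015,-0.0024,0.006],"twist":[0,0,0],"jaw":0},
    {"xyz":[-0.0015,-0.0024,0.008],"twist":[0,0,0],"jaw":0},
    {"xyz":[-0.0015,-0.0024,0.01],"twist":[0,0,0],"jaw":0},
    {"xyz":[-0.0015,-0.0024,0.012],"twist":[0,0,0],"jaw":0},
    {"xyz":[-0.0015,-0.0024,0.014],"twist":[0,0,0],"jaw":0},
    {"xyz":[-0.0015,-0.0024,0.016],"twist":[0,0,0],"jaw":0},
    {"xyz":[-0.0015,-0.0024,0.016],"twist":[0,0,0],"jaw":0}
  ]
}}

```text
clock: 10.52
tcp_pos: [0.5358, -0.2055, 0.0804]
orientation: [-0.0, 1.0, -0.009, 0.003]
wrist_force: [-7.9, 4.5, 20.7]
finger_gap: 0.0116
```

```bash
python3 go.py .5364 -.2055 .0805 -1; python3 p.py
```

```text
t 10.52 tcp [ 0.5358 -0.2055  0.0804] j6 1.08 F [-7.9  4.5 20.7] gap 0.0116
xyz [ 0.0006 -0.     -0.0001] twist [-0.0001 -0.0063 -0.0014]
side z hist {55: 0, 56: 0, 57: 0, 58: 21, 59: 42, 60: 100, 61: 199, 62: 163, 63: 105, 64: 104, 65: 244, 66: 463, 67: 436, 68: 215, 69: 61, 70: 16, 71: 7, 72: 3, 73: 1, 74: 0, 75: 1, 76: 0, 77: 2, 78: 3, 79: 4, 80: 1, 81: 3, 82: 2, 83: 2, 84: 3, 85: 4, 86: 5, 87: 2, 88: 4}
  wing px 63 [ 535.3 -149.7   90.5]
top z hist {55: 0, 56: 0, 57: 0, 58: 128, 59: 153, 60: 116, 61: 131, 62: 195, 63: 316, 64: 374, 65: 253, 66: 136, 67: 47, 68: 8, 69: 2, 70: 1, 71: 0, 72: 0, 73: 0, 74: 0, 75: 0, 76: 0, 77: 0, 78: 0, 79: 1, 80: 0, 81: 0, 82: 0, 83: 0, 84: 2, 85: 1, 86: 1, 87: 0, 88: 0}
  wing px 100 [ 535.  -150.6   89. ]
```

Request:
{"method": "servo_tool", "body": {
  "targets": [
    {"xyz":[0,0,0.001],"twist":[0,0,0],"jaw":0},
    {"xyz":[0,0,0.001],"twist":[0,0,0],"jaw":0},
    {"xyz":[0,0,0.001],"twist":[0,0,0],"jaw":0},
    {"xyz":[0,0,0.001],"twist":[0,0,0],"jaw":0},
    {"xyz":[0,0,0.001],"twist":[0,0,0],"jaw":0},
    {"xyz":[0,0,0.001],"twist":[0,0,0],"jaw":0}
  ]
}}

```text
clock: 11.12
tcp_pos: [0.5358, -0.2056, 0.0804]
orientation: [0.0, 1.0, -0.009, 0.003]
wrist_force: [-9.5, 5.1, 28.1]
finger_gap: 0.0117
```

```bash
python3 go.py .5364 -.2055 .0805 -1; python3 w.py; python3 r.py .0632 .075; python3 p.py >/dev/null;python3 go.py .5364 -.2055 .0805 -1
```

```text
t 11.12 tcp [ 0.5358 -0.2056  0.0804] j6 1.08 F [-9.5  5.1 28.1] gap 0.0117
xyz [ 0.0006 -0.0001 -0.0001] twist [ 0.0004 -0.007  -0.0014]
top 95 c [ 535.1 -148.6] ang ccw from +y -0.3 white: n15 c [ 538.6 -144.8] ang 0.9
side 73 c [ 535.4 -154.8] ang ccw from +y -1.2 
side 1571 ((537.1437377929688, -208.00999450683594), (186.66314697265625, 128.79782104492188), 88.83003997802734) x 0.4709 0.6007 y -0.3000 -0.1144
top 413 ((566.8005981445312, -166.33636474609375), (50.89099884033203, 95.40428161621094), 3.4510269165039062) x 0.5420 0.5942 y -0.2130 -0.1191
t 11.42 tcp [ 0.5358 -0.2055  0.0803] j6 1.08 F [-10.4   4.8  27.9] gap 0.0118
xyz [ 0.0006 -0.0001 -0.0001] twist [ 0.0003 -0.007  -0.0014]
```

View pics/c4.png

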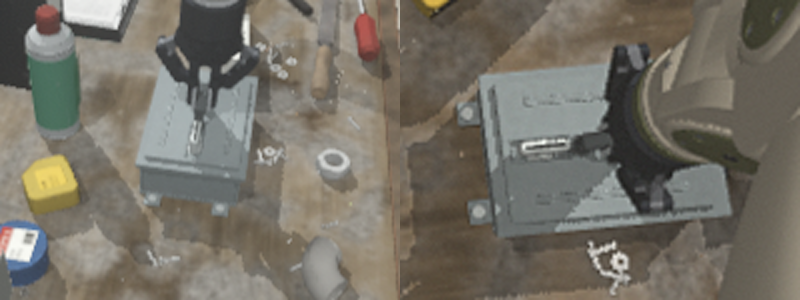

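The cover lies flat with the wing standing through its slot (right crop at (545,147)). More push no longer lowers the TCP, so the cover is fully home, and I hand in.

```bash
python3 -c "
from workcell import env
print(env.hand_in())"
```

```text
the job is handed in; nothing more can be done
None
```

I turned the fastener's wing lengthwise, put the cover over it and pressed it down. I handed the job in at about 11.4 s of the 45 s, with the fingers still gripping and pressing the cover. `env.hand_in()` gives no verdict, so the result is judged only by my own checks.

**What the last checks showed:**
- **Wing:** it lies at about −0.3 to −1.2°, against −1° for the frame, and stands through the slot in both views.
- **Cover height:** its top sits about 5 mm above the frame, which is its own thickness.
- **Push:** the force upward on the wrist was about 28 N, well over the 8 N of the spring pins. Pushing harder from 21 N did not lower the TCP any further, so the cover was fully home.
- **Position:** after the last correction, the TCP was within 1 mm of the position worked out to centre the cover.
- **Other objects:** the tin, tape measure and spray can looked untouched in the pictures; I did not measure their positions again.

**What disagreed or stayed open:**
- **Final outline fit:** at the end it came out too large, 187 x 129 mm instead of 176 x 120 mm, because the frame rim got into the mask. I set it aside and relied on the TCP and on the fit taken just before pressing.
- **Sideways force:** about 10 N in x and 5 N in y remained at the wrist, probably from friction or a light touch in the slot.
- **Camera depths:** the two cameras differ by about 2–3 mm in height, so I compared heights only within one view.
- **Camera spread on the wing:** the side view's wing centre was also about 6 mm off the top view's in y at the end.

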